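Start the globe turntable in order

ROBOT

A 6-joint arm with a two-finger parallel gripper is mounted at the origin on the work surface. World frame = base frame: x ahead of the robot, y to its left, z up, the work surface at z = 0. Lengths are in mm, angles in degrees, forces in N, time in s.
With the tool pointing down it reaches from about 300 to 850 mm from the base axis. Payload 4.2 kg.
Tool frame: the origin (TCP) lies midway between the tips of the shut fingers; the grasp point (between the pads) lies 19 mm behind it; z points along the fingers, y is the line along which they close (so a half turn about z gives the same grasp; the last joint's range is limited). The gripper opens to 91 mm and grips with 3 to 60 N. Pads are 32 mm wide; open, the fingers measure 118 mm over their backs; the gripper's body (76 mm by 178 mm) begins 60 mm behind the grasp point.
Start: joints at [75.516, 18.312, 89.639, -0, 72.044, -1.146], TCP at [132.656, 559.508, 181.976] pointing down, gripper open.
Joint ranges: [-177.97, 177.97], [-48.28, 115.42], [12.27, 149.76], [-77.06, 257.06], [2.81, 150.46], [-146.56, 146.56]. Speed limits (degrees/s): [147.25, 147.25, 180, 180, 180, 180].

INTERFACE

Orientations are given as [roll, pitch, yaw] about the fixed x, y, z axes, in that order (R = Rz(yaw) Ry(pitch) Rx(roll)).
In Python, from workcell import state, grab_frame, camera_model, workorder gives the robot as it stands.
- The arm moves only by the tool carry_out, never from a script. Its argument "commands" is a list of rows, each a list of 7 numbers: the turn, a rotation vector about the tool's x, y, z in degrees, then the shift along the tool's x, y, z in mm, then the opening, from -1 (shut) to 1 (fully open). In form: [[ax, ay, az, dx, dy, dz, hand], ...]. A call has 1 to 20 rows; each row is the pose to reach, as a shift and turn from the pose commanded when the call began, along the tool's axes at that moment; what a row does not reach only later rows make up. A row lasts 1/10 s, in which the tool goes at most 50 mm and 8.59 degrees, less where a joint would pass 70% of its speed; a pose out of reach is approached as far as the arm can. A call with a gripper value outside its range is refused whole. The fingers move at their own pace and stop on an object; "force" is the grip in N (left out, the last holds). Time passes only in rows, so rows that repeat a pose let the fingers close. It gives the time, the measured TCP pose, the force, the opening and the grip force at its end, in the units of the state.
- state(): the state, without advancing time (a new reading comes with each control period).
- grab_frame(name): name is "side" or "top"; returns the picture (420x560x3 uint8, red, green, blue); there is no depth.
- camera_model(name): a dict with "fx", "fy", "cx", "cy" (pixels), "origin" and "rotation" of the camera in the world. Camera axes: x right, y up, looking along -z (the intrinsics and any distortion apply to the point x, -y, -z); pixel columns grow to the right and rows downward; lengths in mm; the calibration is good to about 2 mm. A picture is of the moment at which its call begins. camera_model takes no time and is no camera call.
- workorder.job_done(): hands the job in; it is judged then, once.
The state is a dict: "time_s": time; "qpos": joint angles; "qvel": joint speeds; "effort": joint torques, N m; "ee_pos": TCP position; "ee_rot": TCP orientation; "force": force on the tool from outside, world axes, zero at the start; "torque": the same for the moment, N m; "gripper_width": finger opening in mm; "gripper_force": force on a finger pad.
Only numpy, scipy, OpenCV 4.12 (cv2) and the standard library are available. Lean on these libraries where they do the work, as an engineer would, in place of code of your own. Each camera call takes 0.05 s, during which the arm holds its last target. There are 200 camera calls.

TASK

Start up the globe turntable by pressing with the fingertips, in this order: on the switch box with the three rockers, press the far half of the middle rocker to tip it fully on; then on the panel push the square key fully down (it stays down); last, press the round button on the loose start box all the way down and let it come up again. Do not lift, tip or shift the start box, and leave the other rockers and keys and everything else on the bench alone.

Things in the scene. Friction and masses are not known exactly. Their poses are not given: they have to be found in the camera images.
- switch_box: Grey box fixed to the bench, 100 mm (its x) by 200 mm (its y) by 45 mm tall, three black rockers in a row along its y, 55 mm apart, pivoting about axes along its y. Origin: centre of its underside; its x points away from the robot (turned by up to 0.3 rad). It stands on the left or on the right of the bench.
- rocker_mid_far (a point): Point on the top of the far (+x of the box) half of the middle rocker, 20 mm from the pivot; moves with the rocker; about 59 mm above the bench when off, 53 mm when on. Each rocker is 28 mm wide (along y) and two 30 mm halves long, in a shallow V of 0.3 rad; pivot 50 mm above the bench. Pressing straight down here with about 3 to 4 N tips it on until the far half is level.
- rocker_mid (a joint): Hinge of the middle rocker (as seen from the robot), rad: 0 = off, near half level and far half raised; 0.3 = on, far half level and near half raised. It stays where it is left.
- rocker_left (a joint): Hinge of the left rocker (as seen from the robot), rad: 0 = off, near half level and far half raised; 0.3 = on, far half level and near half raised. It stays where it is left.
- rocker_right (a joint): Hinge of the right rocker (as seen from the robot), rad: 0 = off, near half level and far half raised; 0.3 = on, far half level and near half raised. It stays where it is left.
- panel: Grey box with a metal top plate, fixed to the bench, 90 mm (its x) by 200 mm (its y) by 40 mm tall, carrying three grey-capped push keys in a row along its y, 60 mm apart, in an order that varies: a square one, a round one and a thin round stub. Origin: centre of its underside; turned by up to 0.3 rad. It stands on the other side from the switch box.
- square_key_top (a point): Centre of the top of the square key's cap (28 by 28 mm, in a square black housing 44 by 44 mm and 12 mm tall); moves with the cap; 64 mm above the bench when up, 58 mm when down.
- square_key (a joint): Travel of the square key, m: 0 = up, 0.006 = fully down. Latching: stays where it is pushed, no spring; moves at about 3 N. Cap top 24 mm above the housing's underside, 64 mm above the bench, when up.
- round_key_top (a point): Centre of the top of the round key's cap (28 mm across, in a round black housing 44 mm across), 64 mm above the bench when up.
- round_key (a joint): Travel of the round key, m: 0 = up, 0.006 = fully down. Latching: stays where it is pushed, no spring; moves at about 3 N. Cap top 24 mm above the housing's underside, 64 mm above the bench, when up.
- stub_key_top (a point): Centre of the top of the thin stub key's cap (16 mm across, in a round black housing 44 mm across), 64 mm above the bench when up.
- stub_key (a joint): Travel of the thin stub key, m: 0 = up, 0.006 = fully down. Latching: stays where it is pushed, no spring; moves at about 3 N. Cap top 24 mm above the housing's underside, 64 mm above the bench, when up.
- start_box: Loose grey start box standing on the bench between the other two, 66 by 66 mm, 36 mm tall, about 0.5 kg, with one grey round button in the middle of its top. Origin: centre of its underside.
- start_button_top (a point): Centre of the top of the start button (34 mm across); moves with the button; 48 mm above the bench when up, 42 mm when fully down.
- start_button (a joint): Travel of the start button, m: 0 = up, 0.006 = fully down. Springs back: 1.5 N to start moving, 4.5 N fully down.
- glue: Loose white glue bottle with a pointed orange cap, 36 mm across, 110 mm tall, upright; a bystander. Origin: on its axis, at its underside.
- tin: Loose plain metal tin, 44 mm across, 50 mm tall, upright; a bystander. Origin: on its axis, at its underside.
- hammer: Loose small hammer, 240 mm long, lying on the bench; a bystander. Origin: centre of its underside, its x along the tool.
- screwdriver: Loose wooden-handled screwdriver, 190 mm long, lying on the bench; a bystander. Origin: centre of its underside, its x along the tool.
- collar: Loose brass ring, 72 mm across, 16 mm tall, lying flat; a bystander. Origin: on its axis, at its underside.
- brush_jar: Loose amber glass jar, 76 mm across, 80 mm tall, with brushes standing to about 190 mm; a bystander. Origin: on its axis, at its underside.
- spray: Loose blue spray can, 52 mm across, 150 mm tall, upright; a bystander. Origin: on its axis, at its underside.
Things that resemble listed ones, but are neither listed nor needed, are in the scene too. Leave any pink or red look-alike of the start_box alone.

How it is judged (in metres and radians):
On the way, in this order (a step that is already met when the one before it is completed fails the run):
1. the middle rocker is on (value of joint rocker_mid above 0.24 rad), for 0.1 s.
2. then the square key is down (value of joint square_key above 0.0045 m), for 0.1 s.
3. then the start button is pressed down (value of joint start_button above 0.0045 m), for 0.05 s.
At the end, for the whole second after the job is handed in: The middle rocker is on (over 0.24 of 0.3 rad), the square key is down (over 4.5 of 6 mm), the start button is up again (under 1.5 mm), the other rockers (under 0.1 rad) and keys (under 2 mm) are as they were, and the start box stands level and still within 20 mm of where it was (value of joint rocker_mid above 0.24 rad and value of joint square_key above 0.0045 m and value of joint start_button below 0.0015 m and value of joint each of rocker_left, rocker_right below 0.1 rad and value of joint each of round_key, stub_key below 0.002 m and distance of start_box from where it was at the start of the episode below 0.02 m and angle between start_box's own z axis and vertical below 0.05 rad and linear speed of start_box below 0.02 m/s); the robot touches nothing.
It fails at once if the square key is pushed before the middle rocker is on (value of joint square_key above 0.003 m and value of joint rocker_mid below 0.2 rad).
It fails at once if the start button is pressed before the square key is down (value of joint start_button above 0.003 m and value of joint square_key below 0.003 m).
It fails at once if another rocker or key is pressed (not (value of joint rocker_left below 0.1 rad) or not (value of joint rocker_right below 0.1 rad) or not (value of joint round_key below 0.002 m) or not (value of joint stub_key below 0.002 m)).
It fails at once if the start box is lifted, tipped or shoved (height (world z) of start_box above 0.006 m or angle between start_box's own z axis and vertical above 0.2 rad or distance of start_box from where it was at the start of the episode above 0.025 m).
It fails at once if a bystander is moved by more than 25 mm (distance of any of glue, tin, hammer, screwdriver, collar, brush_jar, spray from where it was at the start of the episode above 0.025 m).
It also fails if it takes over 48 s, if anything falls off the work surface, if the arm or the gripper's body presses on something with over 40 N, if the wrist force passes 120 N, or if a joint passes its speed limit or range.

## Working session

There is one attempt and no reset: what is moved stays moved. The work goes in short steps, Python scripts to look and compute and a tool call to move; the robot and the scene stay as the last step left them, time stands still between calls to the robot, and variables do not carry over. Pictures are saved under pics/ and viewed, at most 10 in all, crops included, and the job is handed in when it is done.

Besides the shell and the picture viewer there is one more tool, called after "Request:" as a command line: name --pt "numbers of a row" for each row, then --argument value for the rest. carry_out: Moves the arm, as the interface text tells. Its arguments: {"type":"object","properties":{"commands":{"type":"array"},"force":{"type":"number"}},"required":["commands"]}

```bash
mkdir -p pics; python3 - <<'E'
from workcell import *
import cv2
for n in("top","side"):
    cv2.imwrite(f"pics/{n}0.png",cv2.resize(grab_frame(n)[:,:,::-1],(800,600),interpolation=cv2.INTER_CUBIC)); print(camera_model(n))
print(state())
E
```

```text
{'fx': 486.9382800098398, 'fy': 486.9382800098398, 'cx': 286.86035975325836, 'cy': 215.2357132293415, 'origin': array([ 361.81891766,  -40.12552277, 1464.66924462]), 'rotation': array([  8.22621264,   0.27825768, -89.35098903])}
{'fx': 386.848506358472, 'fy': 386.848506358472, 'cx': 284.8218152317316, 'cy': 208.1929457726052, 'origin': array([283.4868452 , 718.19310315, 655.16267229]), 'rotation': array([ 5.33863182e+01,  8.93734167e-02, -1.60076404e+02])}
{'time_s': 0.1, 'qpos': array([ 7.55166965e+01,  1.83446273e+01,  8.96995992e+01,  2.39727409e-04,
        7.20435052e+01, -1.14483687e+00]), 'qvel': array([-0.00070962, -0.08225033, -0.19651458,  0.01212911, -0.02122138,
        0.02438418]), 'effort': array([ 7.14991020e-04, -4.13330233e+01, -2.32509005e+01,  7.31147826e-02,
        4.21978743e-02, -6.56029079e-05]), 'ee_pos': array([132.51541059, 559.00360523, 181.23674163]), 'ee_rot': array([-1.79912290e+02, -1.98075630e-03,  1.66661458e+02]), 'force': array([-0.22876639, -0.17527367,  0.64881071]), 'torque': array([-0.02248834, -0.03277287,  0.06268287]), 'gripper_force': 0.0, 'gripper_width': 91.31642287414425}
```

View pics/top0.png

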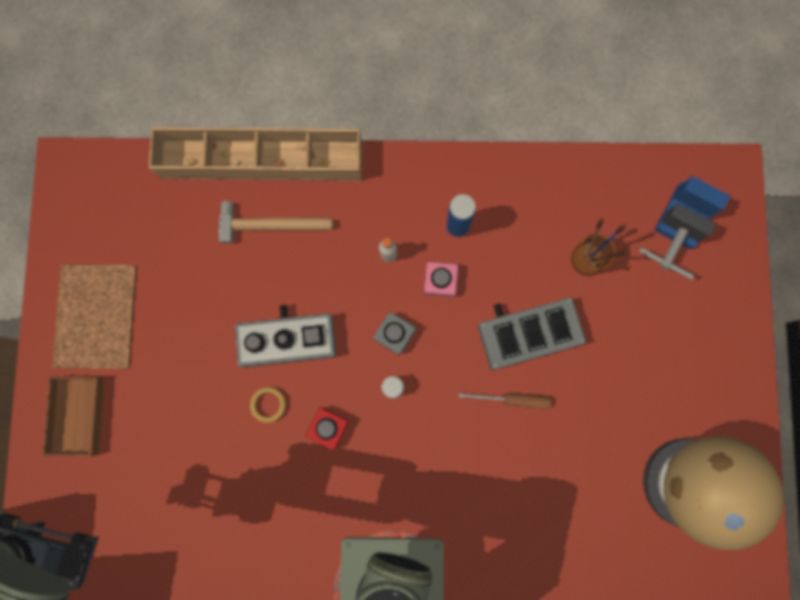

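View pics/side0.png

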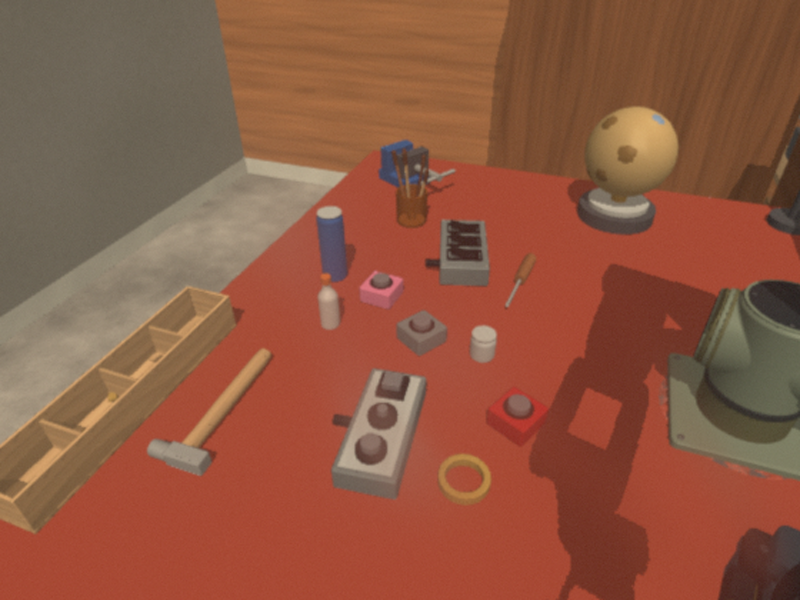

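The top view shows the switch box on the right at about (532,333), its middle rocker at (533,332). The panel is on the left at (285,340), with the square key at (313,335), the round stub at (284,338) and the round key at (255,342). 
Candidates for the start box: grey (394,332), pink (441,278) and red (327,428). I choose the grey one. 
Candidates for the rocker: (508,340), (533,332) and (558,325). I choose the middle one. 
Candidates for the key: square (313,335), or the round ones at (284,338) and (255,342). I choose the square one. A close crop will check these choices.

```bash
cat > h.py <<'E'
import numpy as np
from workcell import *
from scipy.spatial.transform import Rotation as R
def pix(n,P):
    c=camera_model(n); q=R.from_euler('xyz',c['rotation'],degrees=True).inv().apply(np.array(P,float)-c['origin'])
    return np.array([c['cx']+c['fx']*q[0]/-q[2], c['cy']+c['fy']*-q[1]/-q[2]])
def ray(n,u,v,z):
    c=camera_model(n); d=R.from_euler('xyz',c['rotation'],degrees=True).apply([(u-c['cx'])/c['fx'],-(v-c['cy'])/c['fy'],-1])
    return c['origin']+d*(z-c['origin'][2])/d[2]
E
python3 - <<'E'
from h import *
import cv2
g=grab_frame("top")[:,:,::-1]
a=cv2.resize(g[200:265,160:420],None,fx=3,fy=3,interpolation=cv2.INTER_CUBIC)
s=grab_frame("side")[:,:,::-1]
b=cv2.resize(s[145:350,225:395],None,fx=1.9,fy=1.9,interpolation=cv2.INTER_CUBIC)
c=np.zeros((a.shape[0]+b.shape[0],800,3),np.uint8); c[:a.shape[0],:a.shape[1]]=a; c[a.shape[0]:,:b.shape[1]]=b
cv2.imwrite("pics/crop.png",c); print(c.shape)
s=1.42857
for nm,u,v,z in [("mid",533,332,50),("sq",313,335,64),("start",394,332,48),("rl",508,340,50),("rr",558,325,50),("stub",284,338,64),("rnd",255,342,64)]:
    P=ray("top",u/s,v/s,z); print(nm,P.round(),"side",(pix("side",P)*s).round())
E
```

```text
(585, 800, 3)
mid [ 518. -283.   50.] side [464. 240.]
sq [506. 164.  64.] side [394. 376.]
start [515.   1.  48.] side [422. 319.]
rl [ 501. -232.   50.] side [465. 253.]
rr [ 533. -334.   50.] side [463. 227.]
stub [499. 223.  64.] side [384. 405.]
rnd [490. 281.  64.] side [373. 438.]
```

View pics/crop.png

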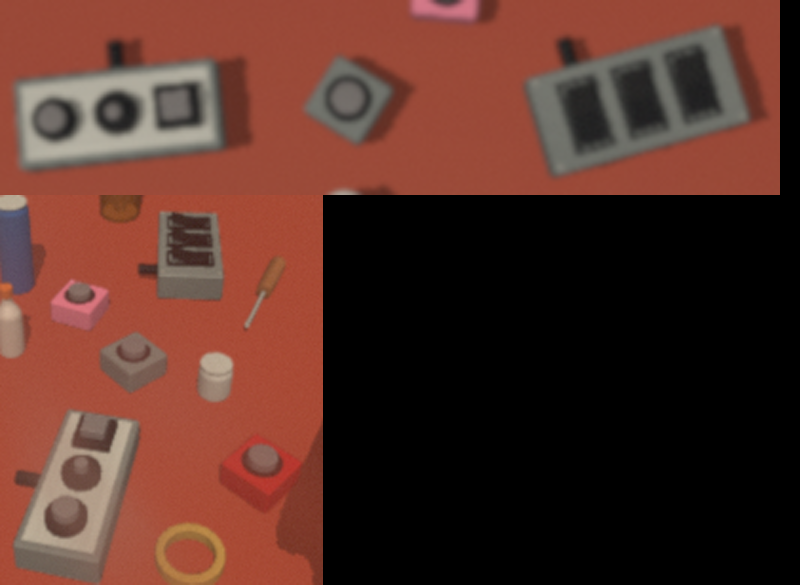

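The crop confirms the choices. The square key cap is at crop (175,104), the grey start button at (349,98) and the middle rocker at about (639,103). The spacings come out at 53 mm for the rockers and 59 mm for the keys, close to the given 55 and 60. Next I refine the centres by segmentation.

```bash
python3 - <<'E'
from h import *
import cv2
g=np.mean([grab_frame("top").astype(float) for _ in range(4)],0).astype(np.uint8)
gray=cv2.cvtColor(g,cv2.COLOR_RGB2GRAY)
m=cv2.cvtColor(g,cv2.COLOR_RGB2HSV)[:,:,1]
def blobs(mask,roi,lo,z):
    x0,y0,x1,y1=roi; k=mask[y0:y1,x0:x1].astype(np.uint8)
    n,_,st,ce=cv2.connectedComponentsWithStats(k); lab=_
    for i in range(1,n):
        if st[i,4]<lo: continue
        pts=np.argwhere(lab==i)[:,::-1].astype(np.float32)
        r=cv2.minAreaRect(pts); c=np.array(r[0])+[x0,y0]
        W=[ray("top",*(p+[x0,y0]),z)[:2].round().tolist() for p in cv2.boxPoints(r)]
        print(st[i,4],(ce[i]+[x0,y0]).round(1),'rect',c.round(1),np.round(r[1],1),round(r[2],1),'W',ray("top",*c,z)[:2].round(1),ray("top",*(ce[i]+[x0,y0]),z)[:2].round(1),W)
print("rockers");blobs(gray<55,(340,208,412,258),60,52)
print("switchbox");blobs(m<85,(330,203,415,262),500,45)
print("panel");blobs(m<85,(160,215,240,260),500,40)
print("housings");blobs(gray<75,(168,222,232,252),40,52)
print("startbox");blobs(m<85,(258,215,296,250),200,36)
E
```

```text
rockers
207 [391.1 227.4] rect [390.9 227.3] [19.2 11.1] 74.1 W [ 533.6 -334.8] [ 533.2 -335.4] [[556.0, -312.0], [565.0, -343.0], [511.0, -358.0], [502.0, -326.0]]
212 [373.1 232.7] rect [372.9 232.4] [19.4 11.3] 73.6 W [ 518.  -282.1] [ 517.4 -282.7] [[540.0, -259.0], [550.0, -290.0], [496.0, -306.0], [486.0, -274.0]]
210 [355.1 237.8] rect [354.9 237.5] [19.5 11.1] 74.1 W [ 502.7 -229.7] [ 501.8 -230.2] [[525.0, -207.0], [535.0, -238.0], [480.0, -253.0], [471.0, -222.0]]
switchbox
2359 [371.5 233. ] rect [370.7 229.2] [42.3 69.2] 73.9 W [ 528.3 -277.2] [ 517.2 -279.2] [[559.0, -163.0], [618.0, -359.0], [498.0, -391.0], [440.0, -197.0]]
panel
2116 [199.2 237.6] rect [198.7 234. ] [38.1 69.2] 83.7 W [509.2 227.8] [498.5 225.9] [[553.0, 338.0], [578.0, 135.0], [466.0, 119.0], [441.0, 320.0]]
housings
71 [222.1 236.2] rect [219.5 234.5] [13. 13.] 90.0 W [507.1 164.9] [502.3 157.2] [[526.0, 184.0], [526.0, 146.0], [488.0, 145.0], [488.0, 183.0]]
118 [199.  237.2] rect [198.5 237. ] [12. 13.] 90.0 W [499.1 225.9] [498.6 224.3] [[517.0, 246.0], [517.0, 208.0], [482.0, 206.0], [481.0, 244.0]]
58 [181.2 240. ] rect [180.1 239.8] [ 9.4 12.3] 16.7 W [490.2 279.1] [489.9 276.1] [[477.0, 297.0], [511.0, 288.0], [504.0, 261.0], [469.0, 270.0]]
startbox
505 [275.9 232.8] rect [275.9 232.8] [22.6 22.6] 32.0 W [515.6   0.7] [515.5   0.7] [[505.0, 46.0], [562.0, 12.0], [527.0, -45.0], [470.0, -10.0]]
```

Measured targets:

| Target | x (mm) | y (mm) | Note |
|---|---|---|---|
| rocker_mid_far | 537 | -277.5 | box yaw about 16° |
| square key | 506 | 164 | |
| start button | 515 | 1 | |

I use yaw 106 throughout, which keeps the last joint near the middle of its range. The first move is from the start pose to above the rocker, with the fingers shut.

Request:
carry_out --pt "0 0 60.7 -586.5 -721 0 -1" --pt "0 0 60.7 -586.5 -721 0 -1" --pt "0 0 60.7 -586.5 -721 0 -1" --pt "0 0 60.7 -586.5 -721 0 -1" --pt "0 0 60.7 -586.5 -721 0 -1" --pt "0 0 60.7 -586.5 -721 0 -1" --pt "0 0 60.7 -586.5 -721 0 -1" --pt "0 0 60.7 -586.5 -721 0 -1" --pt "0 0 60.7 -586.5 -721 0 -1" --pt "0 0 60.7 -586.5 -721 0 -1" --pt "0 0 60.7 -586.5 -721 0 -1" --pt "0 0 60.7 -586.5 -721 0 -1" --pt "0 0 60.7 -586.5 -721 0 -1" --pt "0 0 60.7 -586.5 -721 0 -1" --pt "0 0 60.7 -586.5 -721 0 -1" --pt "0 0 60.7 -586.5 -721 0 -1" --pt "0 0 60.7 -586.5 -721 0 -1" --pt "0 0 60.7 -586.5 -721 0 -1" --pt "0 0 60.7 -586.5 -721 0 -1" --pt "0 0 60.7 -586.5 -721 0 -1"

```text
time_s: 2.4
ee_pos: [538.2, -281.0, 180.9]
ee_rot: [180.0, 0.1, 105.8]
force: [-0.4, -0.0, -0.4]
gripper_width: 0.6
gripper_force: 0.0
```

Request:
carry_out --pt "0 0 0 0 0 40 -1" --pt "0 0 0 0 0 80 -1" --pt "0 0 0 0 0 107 -1" --pt "0 0 0 0 0 107 -1" --pt "0 0 0 0 0 107 -1"

```text
time_s: 2.9
ee_pos: [537.2, -276.9, 75.6]
ee_rot: [180.0, -0.0, 106.0]
force: [0.9, -0.1, -0.6]
gripper_width: 0.6
gripper_force: 0.0
```

```bash
python3 - <<'E'
from h import *
import cv2
s=state(); print(s['ee_pos'],s['ee_rot'],s['force'],s['qpos'])
P=s['ee_pos']
t=grab_frame("top")[:,:,::-1]; sd=grab_frame("side")[:,:,::-1].copy()
p=pix("side",[537,-277.5,59]);print(p)
a=cv2.resize(t[190:290,310:440],(520,400),interpolation=3);b=cv2.resize(sd[120:220,280:380],(400,400),interpolation=3)
cv2.imwrite("pics/r1.png",cv2.resize(np.hstack([a,b]),(800,348)))
E
```

```text
[ 537.19233802 -276.86860001   75.61710964] [ 1.79985425e+02 -1.76664953e-03  1.05991545e+02] [ 0.86412002 -0.11402133 -0.6179603 ] [-2.83638605e+01  2.56162256e+01  9.44378951e+01  1.32331312e-02
  5.99366934e+01 -4.43620331e+01]
[318.33302938 164.96554241]
```

View pics/r1.png

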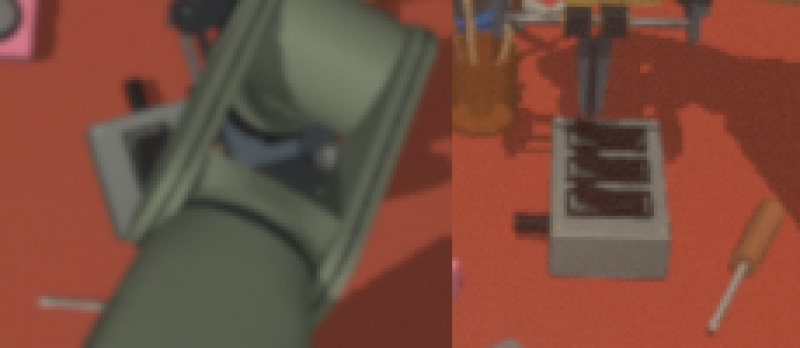

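In the side view the tips (crop (592,115)) are above the far half of the middle rocker, matching the projection. Pressing down gently.

Request:
carry_out --pt "0 0 0 0 0 8 -1" --pt "0 0 0 0 0 13 -1" --pt "0 0 0 0 0 16 -1" --pt "0 0 0 0 0 18 -1" --pt "0 0 0 0 0 20 -1" --pt "0 0 0 0 0 21 -1" --pt "0 0 0 0 0 22 -1" --pt "0 0 0 0 0 22 -1" --pt "0 0 0 0 0 22 -1"

```text
time_s: 3.9
ee_pos: [537.1, -277.4, 53.0]
ee_rot: [180.0, 0.0, 106.0]
force: [0.1, -0.0, -0.3]
gripper_width: -0.0
gripper_force: 0.0
```

Request:
carry_out --pt "0 0 0 0 0 1 -1" --pt "0 0 0 0 0 2 -1" --pt "0 0 0 0 0 2 -1"

```text
time_s: 4.2
ee_pos: [536.9, -277.3, 50.8]
ee_rot: [-180.0, -0.0, 106.0]
force: [0.2, 0.1, -0.3]
gripper_width: 0.4
gripper_force: 0.0
```

```bash
python3 - <<'E'
from h import *
import cv2
s=state(); print(s['ee_pos'],s['force'])
print(pix("side",s['ee_pos']), pix("side",[537,-277.5,53]),pix("side",[518,-283,50]))
sd=np.mean([grab_frame("side")[:,:,::-1].astype(float) for _ in range(4)],0).astype(np.uint8)
cv2.imwrite("pics/r2.png",cv2.resize(sd[130:205,285:385],(800,600),interpolation=3))
E
```

```text
[ 536.87518571 -277.29249797   50.75923177] [ 0.23927726  0.11835183 -0.3154311 ]
[318.21845811 167.35172443] [318.23445164 166.67584817] [324.68330187 167.73714933]
```

View pics/r2.png

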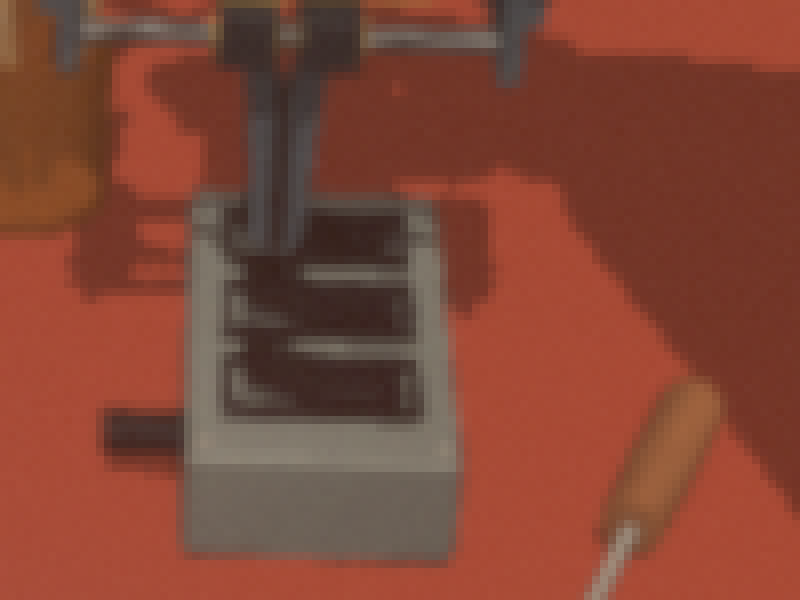

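The fingertips appear at side pixel (319,161), but the state predicts row 167. There is no contact force, and the mid rocker's far half still looks raised. So there is an offset, probably in height. I'll check it on bare bench between the boxes at (520,-112), looking again with the camera there.

Request:
carry_out --pt "0 0 0 0 0 -40 -1" --pt "0 0 0 0 0 -60 -1" --pt "0 0 0 50 9 -60 -1" --pt "0 0 0 100 18 -60 -1" --pt "0 0 0 140 25 -60 -1" --pt "0 0 0 164 29 -60 -1" --pt "0 0 0 164 29 -30 -1" --pt "0 0 0 164 29 0 -1" --pt "0 0 0 164 29 20 -1" --pt "0 0 0 164 29 30 -1" --pt "0 0 0 164 29 30 -1" --pt "0 0 0 164 29 30 -1"

```text
time_s: 5.6
ee_pos: [520.5, -111.9, 21.7]
ee_rot: [179.9, 0.0, 106.0]
force: [0.6, 0.1, -0.1]
gripper_width: 0.6
gripper_force: 0.0
```

```bash
python3 - <<'E'
from h import *
import cv2
s=state(); print(s['ee_pos'],s['force'],s['qpos'])
p=pix("side",s['ee_pos']); print(p)
for d in (10,20,30): print(d,pix("side",s['ee_pos']+[0,0,d]))
sd=np.mean([grab_frame("side")[:,:,::-1].astype(float) for _ in range(4)],0).astype(np.uint8)
cv2.imwrite("pics/b1.png",cv2.resize(sd[120:270,220:420],(800,600),interpolation=3))
E
```

```text
[ 520.53762406 -111.93602695   21.65218976] [ 0.5859678   0.14675749 -0.12734046] [-1.33777961e+01  2.34059686e+01  1.07881734e+02  8.00485347e-03
  4.86320467e+01 -2.93344429e+01]
[306.89721729 206.30388673]
10 [307.01538786 203.37245496]
20 [307.13489182 200.40794598]
30 [307.25575187 197.40979675]
```

View pics/b1.png

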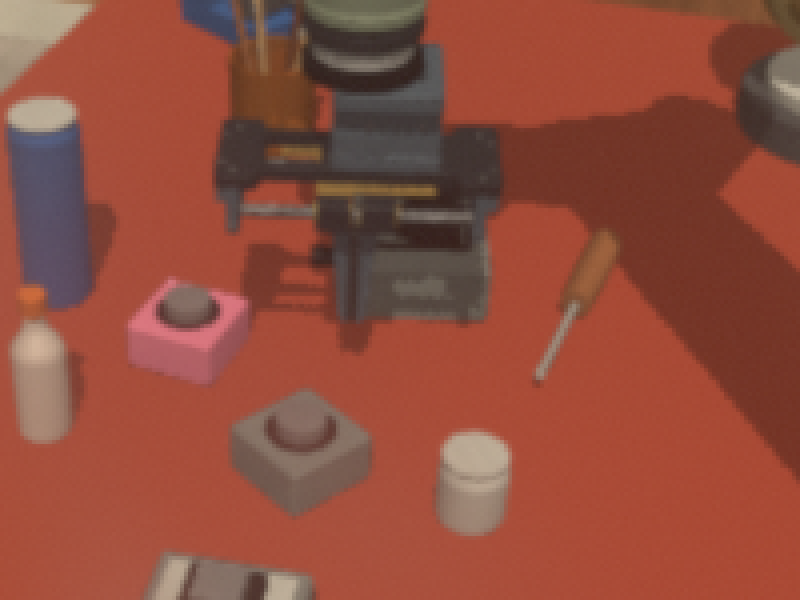

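The tip is at crop (350,320), which is pixel (307.5,200), against a predicted row of 206. So the real tips are about 20 mm above the reported TCP. Touching the bare bench will confirm the figure.

Request:
carry_out --pt "0 0 0 0 0 8 -1" --pt "0 0 0 0 0 14 -1" --pt "0 0 0 0 0 17 -1" --pt "0 0 0 0 0 19 -1" --pt "0 0 0 0 0 20 -1" --pt "0 0 0 0 0 20 -1"

```text
time_s: 6.4
ee_pos: [519.8, -111.7, 0.8]
ee_rot: [-180.0, -0.0, 106.0]
force: [-0.2, 0.2, 0.4]
gripper_width: 0.6
gripper_force: 0.0
```

Request:
carry_out --pt "0 0 0 0 0 4 -1" --pt "0 0 0 0 0 8 -1" --pt "0 0 0 0 0 11 -1" --pt "0 0 0 0 0 13 -1" --pt "0 0 0 0 0 14 -1" --pt "0 0 0 0 0 14 -1"

```text
time_s: 7.0
ee_pos: [519.7, -111.7, -13.2]
ee_rot: [-180.0, -0.0, 106.0]
force: [-0.2, 0.2, 0.3]
gripper_width: 0.4
gripper_force: 0.0
```

Request:
carry_out --pt "0 0 0 0 0 1 -1" --pt "0 0 0 0 0 2 -1" --pt "0 0 0 0 0 2 -1"

```text
time_s: 7.3
ee_pos: [519.7, -111.7, -15.1]
ee_rot: [-180.0, -0.0, 106.0]
force: [0.4, 0.6, 0.5]
gripper_width: 0.6
gripper_force: 0.0
```

Request:
carry_out --pt "0 0 0 0 0 1 -1" --pt "0 0 0 0 0 2 -1" --pt "0 0 0 0 0 2 -1"

```text
time_s: 7.6
ee_pos: [519.7, -111.6, -17.2]
ee_rot: [-180.0, -0.0, 106.0]
force: [-0.1, 0.5, -0.5]
gripper_width: 0.1
gripper_force: 0.0
```

Request:
carry_out --pt "0 0 0 0 0 1 -1" --pt "0 0 0 0 0 1 -1"

```text
time_s: 7.8
ee_pos: [519.7, -111.7, -18.2]
ee_rot: [-180.0, -0.0, 106.0]
force: [0.6, -0.0, 0.1]
gripper_width: 0.5
gripper_force: 0.0
```

Request:
carry_out --pt "0 0 0 0 0 1 -1" --pt "0 0 0 0 0 1 -1"

```text
time_s: 8.0
ee_pos: [519.7, -111.7, -19.2]
ee_rot: [-180.0, -0.0, 106.0]
force: [0.3, -1.1, -0.3]
gripper_width: 0.6
gripper_force: 0.0
```

Request:
carry_out --pt "0 0 0 0 0 1 -1" --pt "0 0 0 0 0 1 -1"

```text
time_s: 8.2
ee_pos: [519.7, -111.7, -20.2]
ee_rot: [-180.0, -0.0, 106.0]
force: [0.8, 0.3, 0.3]
gripper_width: 0.2
gripper_force: 0.0
```

Request:
carry_out --pt "0 0 0 0 0 1 -1" --pt "0 0 0 0 0 1 -1"

```text
time_s: 8.4
ee_pos: [519.7, -111.7, -21.2]
ee_rot: [-180.0, -0.0, 106.0]
force: [0.0, 0.1, 0.2]
gripper_width: 0.4
gripper_force: 0.0
```

Request:
carry_out --pt "0 0 0 0 0 1 -1" --pt "0 0 0 0 0 2 -1" --pt "0 0 0 0 0 2 -1"

```text
time_s: 8.7
ee_pos: [519.7, -111.7, -23.2]
ee_rot: [-180.0, -0.0, 106.0]
force: [-0.6, -0.8, -0.2]
gripper_width: 0.3
gripper_force: 0.0
```

Request:
carry_out --pt "0 0 0 0 0 1 -1" --pt "0 0 0 0 0 2 -1" --pt "0 0 0 0 0 2 -1"

```text
time_s: 9.0
ee_pos: [519.6, -111.6, -25.2]
ee_rot: [-180.0, -0.0, 106.0]
force: [0.5, -0.1, 0.3]
gripper_width: 0.1
gripper_force: 0.0
```

```bash
python3 - <<'E'
from h import *
import cv2
s=state(); print(s['ee_pos'],s['force'])
for z in (0,5,10,15): print(z,pix("side",[*(s['ee_pos'][:2]+[-4.4,15.4]),z]))
sd=np.mean([grab_frame("side")[:,:,::-1].astype(float) for _ in range(4)],0).astype(np.uint8)
cv2.imwrite("pics/b2.png",cv2.resize(sd[175:235,270:350],(800,600),interpolation=3))
E
```

```text
[ 519.63471726 -111.62989632  -25.23411388] [ 0.45243984 -0.06726832  0.32694935]
0 [306.78476555 216.17269926]
5 [306.84339239 214.73816558]
10 [306.90234825 213.29558097]
15 [306.96163591 211.84487748]
```

View pics/b2.png

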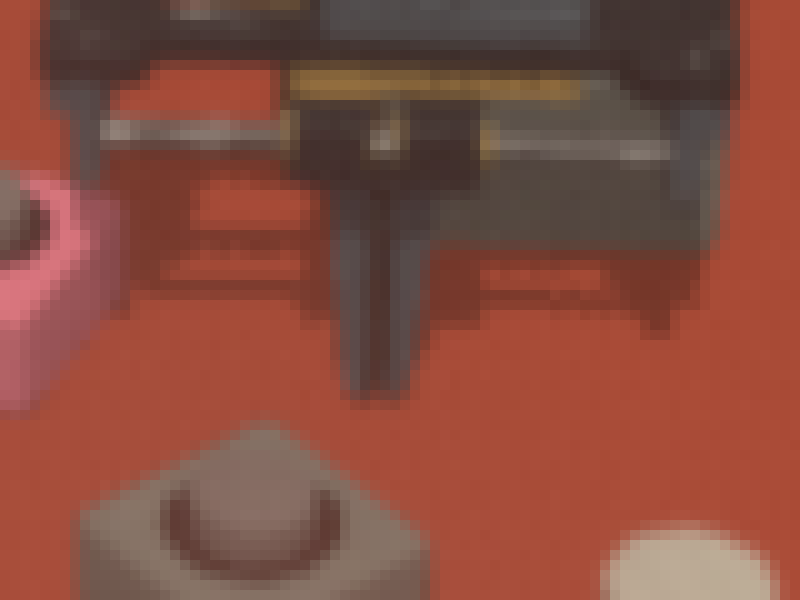

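The tip bottom is at crop (378,395), which is pixel (307.8,214.5), about 4 mm above the bench, and its shadow almost meets it. The pink box at crop (60,300) is clear of the tool. A couple more millimetres should give contact.

Request:
carry_out --pt "0 0 0 0 0 1 -1" --pt "0 0 0 0 0 2 -1" --pt "0 0 0 0 0 2 -1"

```text
time_s: 9.5
ee_pos: [519.7, -111.6, -27.2]
ee_rot: [-180.0, -0.0, 106.0]
force: [1.5, -0.2, 0.3]
gripper_width: 0.6
gripper_force: 0.0
```

Request:
carry_out --pt "0 0 0 0 0 1 -1" --pt "0 0 0 0 0 1 -1"

```text
time_s: 9.7
ee_pos: [519.7, -111.7, -28.2]
ee_rot: [-180.0, -0.0, 106.0]
force: [-0.4, 0.2, 0.2]
gripper_width: 0.4
gripper_force: 0.0
```

Request:
carry_out --pt "0 0 0 0 0 1 -1" --pt "0 0 0 0 0 1 -1"

```text
time_s: 9.9
ee_pos: [519.7, -111.7, -29.2]
ee_rot: [-180.0, -0.0, 106.0]
force: [0.0, 0.4, 0.3]
gripper_width: 0.8
gripper_force: 0.0
```

Request:
carry_out --pt "0 0 0 0 0 1 -1" --pt "0 0 0 0 0 1 -1"

```text
time_s: 10.1
ee_pos: [519.7, -111.6, -30.2]
ee_rot: [-180.0, -0.0, 106.0]
force: [-0.4, 0.4, 0.3]
gripper_width: 0.2
gripper_force: 0.0
```

Request:
carry_out --pt "0 0 0 0 0 1 -1" --pt "0 0 0 0 0 1 -1"

```text
time_s: 10.3
ee_pos: [519.7, -111.7, -31.2]
ee_rot: [-180.0, -0.0, 106.0]
force: [-0.2, -0.2, 0.1]
gripper_width: 0.5
gripper_force: 0.0
```

Request:
carry_out --pt "0 0 0 0 0 1 -1" --pt "0 0 0 0 0 1 -1"

```text
time_s: 10.5
ee_pos: [519.9, -111.7, -31.7]
ee_rot: [180.0, 0.0, 106.0]
force: [-1.2, 0.4, 3.4]
gripper_width: 0.6
gripper_force: 1.9
```

Contact comes at reported z = -31.5, so true tip height is the reported z + 31.5; x and y agree with the image. I go back to the rocker, where level corresponds to a reported z of about 21.5.

Request:
carry_out --pt "0 0 0 0 0 -50 -1" --pt "0 0 0 0 0 -95 -1" --pt "0 0 0 -50 -9 -95 -1" --pt "0 0 0 -100 -18 -95 -1" --pt "0 0 0 -145 -26 -95 -1" --pt "0 0 0 -164 -29 -90 -1" --pt "0 0 0 -164 -29 -75 -1" --pt "0 0 0 -164 -29 -68 -1" --pt "0 0 0 -164 -29 -66 -1" --pt "0 0 0 -164 -29 -66 -1" --pt "0 0 0 -164 -29 -66 -1"

```text
time_s: 11.6
ee_pos: [537.4, -276.8, 34.4]
ee_rot: [180.0, 0.0, 106.0]
force: [-0.3, -0.3, -0.3]
gripper_width: 0.3
gripper_force: 0.0
```

Request:
carry_out --pt "0 0 0 0 0 3 -1" --pt "0 0 0 0 0 5 -1" --pt "0 0 0 0 0 7 -1" --pt "0 0 0 0 0 9 -1" --pt "0 0 0 0 0 11 -1" --pt "0 0 0 0 0 12 -1" --pt "0 0 0 0 0 12.5 -1" --pt "0 0 0 0 0 12.5 -1"

```text
time_s: 12.4
ee_pos: [537.6, -277.7, 21.6]
ee_rot: [179.9, 0.1, 106.0]
force: [2.4, 0.5, 3.2]
gripper_width: 0.2
gripper_force: 1.8
```

Request:
carry_out --pt "0 0 0 0 0 0.5 -1" --pt "0 0 0 0 0 1 -1" --pt "0 0 0 0 0 1.5 -1" --pt "0 0 0 0 0 1.5 -1"

```text
time_s: 12.8
ee_pos: [537.6, -277.7, 21.2]
ee_rot: [179.9, 0.1, 106.0]
force: [1.6, 1.1, 10.3]
gripper_width: 0.1
gripper_force: 5.0
```

The stop is firm: 10 N at true height 52.7 mm, so the rocker is on. Moving above the square key.

Request:
carry_out --pt "0 0 0 0 0 -40 -1" --pt "0 0 0 0 0 -80 -1" --pt "0 0 0 433 92 -80 -1" --pt "0 0 0 433 92 -80 -1" --pt "0 0 0 433 92 -80 -1" --pt "0 0 0 433 92 -80 -1" --pt "0 0 0 433 92 -80 -1" --pt "0 0 0 433 92 -80 -1" --pt "0 0 0 433 92 -80 -1" --pt "0 0 0 433 92 -80 -1" --pt "0 0 0 433 92 -80 -1" --pt "0 0 0 433 92 -80 -1" --pt "0 0 0 433 92 -80 -1" --pt "0 0 0 433 92 -50 -1" --pt "0 0 0 433 92 -30 -1" --pt "0 0 0 433 92 -23 -1" --pt "0 0 0 433 92 -23 -1" --pt "0 0 0 433 92 -23 -1"

```text
time_s: 14.6
ee_pos: [507.0, 163.5, 43.6]
ee_rot: [180.0, 0.0, 105.9]
force: [0.6, -0.2, -0.4]
gripper_width: 0.4
gripper_force: 0.0
```

```bash
python3 - <<'E'
from h import *
import cv2
s=state(); print(s['ee_pos'],s['force'])
t=grab_frame("top")[:,:,::-1]; sd=np.mean([grab_frame("side")[:,:,::-1].astype(float) for _ in range(4)],0).astype(np.uint8)
a=cv2.resize(sd[140:215,295:355],(400,500),interpolation=3);b=cv2.resize(sd[200:300,235:315],(400,500),interpolation=3)
cv2.imwrite("pics/k1.png",np.hstack([a,b]))
E
```

```text
[506.99943418 163.48815324  43.55996946] [ 0.56086687 -0.19643129 -0.43376675]
```

View pics/k1.png

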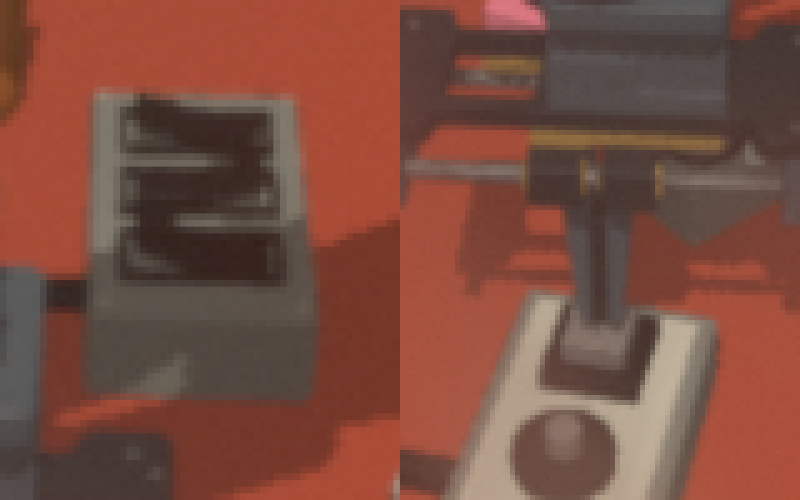

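The middle rocker (crop (195,190)) is now tipped the other way, and its neighbours are unchanged. The tips at (600,320) are over the square cap at (597,345). Pressing.

Request:
carry_out --pt "0 0 0 0 0 6 -1" --pt "0 0 0 0 0 9 -1" --pt "0 0 0 0 0 11 -1" --pt "0 0 0 0 0 13 -1" --pt "0 0 0 0 0 15 -1" --pt "0 0 0 0 0 16 -1" --pt "0 0 0 0 0 17 -1" --pt "0 0 0 0 0 17 -1"

```text
time_s: 15.65
ee_pos: [506.0, 164.2, 26.2]
ee_rot: [-180.0, -0.0, 106.0]
force: [-2.1, -1.1, 4.4]
gripper_width: 0.5
gripper_force: 2.4
```

Request:
carry_out --pt "0 0 0 0 0 0.5 -1" --pt "0 0 0 0 0 1 -1" --pt "0 0 0 0 0 1 -1"

```text
time_s: 15.95
ee_pos: [506.1, 164.2, 26.1]
ee_rot: [-180.0, -0.0, 106.0]
force: [-3.7, -1.7, 10.7]
gripper_width: 0.5
gripper_force: 5.5
```

The key is hard down at true height 57.6 mm. Before moving to the button, I check how far the glue bottle is from the gripper body.

```bash
python3 - <<'E'
from h import *
print(ray("side",230,227,0),ray("top",272,169,110),ray("top",272,180,0))
E
```

```text
[693.78555537  18.13722145   0.        ] [690.28526648  12.53779866 110.        ] [682.34423982  16.27081642   0.        ]
```

Request:
carry_out --pt "0 0 0 0 0 -25 -1" --pt "0 0 0 0 0 -50 -1" --pt "0 0 0 0 0 -50 -1"

```text
time_s: 16.25
ee_pos: [509.4, 165.2, 77.9]
ee_rot: [179.5, -0.0, 106.0]
force: [0.7, 0.1, 0.4]
gripper_width: 0.7
gripper_force: 0.0
```

The glue is at x≈690, so there is over 60 mm of clearance.

Request:
carry_out --pt "0 0 0 -45 -10 0 -1" --pt "0 0 0 -90 -20 0 -1" --pt "0 0 0 -130 -29 0 -1" --pt "0 0 0 -159 -36 0 -1" --pt "0 0 0 -159 -36 20 -1" --pt "0 0 0 -159 -36 38 -1" --pt "0 0 0 -159 -36 46 -1" --pt "0 0 0 -159 -36 46 -1" --pt "0 0 0 -159 -36 46 -1" --pt "0 0 0 -159 -36 46 -1"

```text
time_s: 17.25
ee_pos: [516.3, 1.7, 29.6]
ee_rot: [179.9, 0.0, 106.0]
force: [-0.3, 0.9, -1.4]
gripper_width: 0.4
gripper_force: 0.0
```

```bash
python3 - <<'E'
from h import *
import cv2
s=state(); print(s['ee_pos'],s['force'])
sd=np.mean([grab_frame("side")[:,:,::-1].astype(float) for _ in range(4)],0).astype(np.uint8)
cv2.imwrite("pics/s1.png",cv2.resize(sd[170:320,220:370],(600,600),interpolation=3))
E
```

```text
[516.26263745   1.73739242  29.59353774] [-0.32066206  0.93248437 -1.35746305]
```

View pics/s1.png

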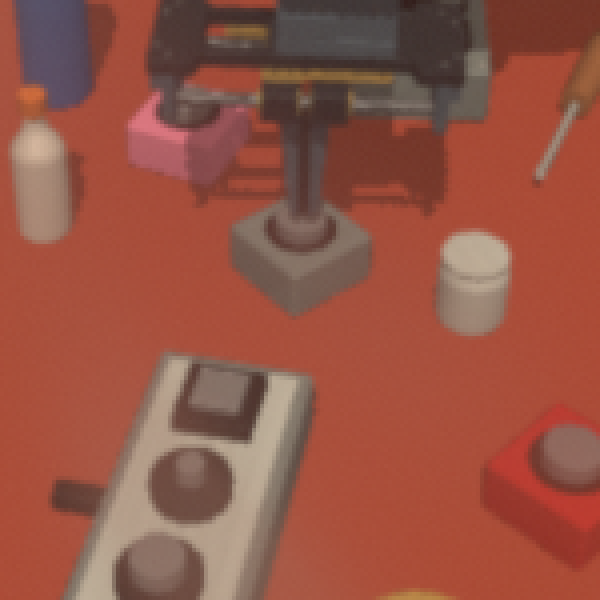

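The tips at (303,215) are over the grey start button at (300,228). The square cap is low in its housing, and the other keys look unchanged. Pressing the button.

Request:
carry_out --pt "0 0 0 0 0 7 -1" --pt "0 0 0 0 0 11 -1" --pt "0 0 0 0 0 13 -1" --pt "0 0 0 0 0 15 -1" --pt "0 0 0 0 0 17 -1" --pt "0 0 0 0 0 18 -1" --pt "0 0 0 0 0 19 -1" --pt "0 0 0 0 0 19.5 -1" --pt "0 0 0 0 0 19.5 -1"

```text
time_s: 18.35
ee_pos: [515.0, 1.5, 10.2]
ee_rot: [-180.0, -0.0, 106.0]
force: [-3.4, -0.0, 9.5]
gripper_width: 0.8
gripper_force: 4.7
```

Fully down: 9.5 N, above the 4.5 N spring, at true height 41.7 mm. Lifting straight up.

Request:
carry_out --pt "0 0 0 0 0 -5 -1" --pt "0 0 0 0 0 -15 -1" --pt "0 0 0 0 0 -50 -1" --pt "0 0 0 0 0 -90 -1" --pt "0 0 0 0 0 -100 -1" --pt "0 0 0 0 0 -100 -1" --pt "0 0 0 0 0 -100 -1" --pt "0 0 0 0 0 -100 -1"

```text
time_s: 19.15
ee_pos: [514.3, 1.5, 107.8]
ee_rot: [-179.8, -0.1, 106.0]
force: [-0.1, -0.9, 0.2]
gripper_width: 0.5
gripper_force: 0.0
```

```bash
python3 - <<'E'
from h import *
import cv2
s=state(); print(s['ee_pos'],s['force'])
sd=np.mean([grab_frame("side")[:,:,::-1].astype(float) for _ in range(4)],0).astype(np.uint8)
cv2.imwrite("pics/s2.png",cv2.resize(sd[140:340,220:420],(600,600),interpolation=3))
E
```

```text
[514.29937372   1.49819006 107.79320108] [-0.05296114 -0.93195975  0.23969172]
```

View pics/s2.png

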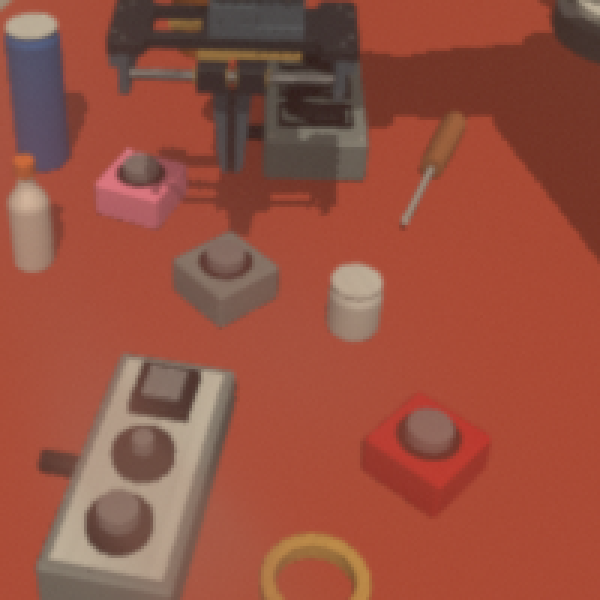

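The start box at (225,278) is where it was, with its button up. The bystanders are unmoved and the tool is clear of everything.

```bash
python3 -c "
from workcell import workorder
print(workorder.job_done())"
```

```text
the job is handed in; nothing more can be done
None
```

The job is handed in after about 19 s on the robot's clock: middle rocker on, square key down, start button pressed and back up, and nothing else seen to move in the camera pictures (no verdict was returned).

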